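# Clamp the cordless bedside lamp to the console

### The arm

A 6-joint arm with a two-finger parallel gripper is mounted at the origin on the work surface. World frame = base frame: x ahead of the robot, y to its left, z up, the work surface at z = 0. Lengths are in m, angles in rad, forces in N, time in s.
With the tool pointing down it reaches from about 0.375 to 0.9 m from the base axis. Payload 3.1 kg.
Tool frame: the origin (TCP) lies between the finger pads; the fingertips stand 22 mm ahead of it and the grasp point (between the pads) lies 3 mm ahead of it; z points along the fingers, y is the line along which they close (so a half turn about z gives the same grasp; the last joint's range is limited). The gripper opens to 87 mm and grips with 3 to 60 N. Pads are 19 mm wide; open, the fingers measure 117 mm over their backs; the gripper's body (75 mm by 190 mm) begins 51 mm behind the grasp point.
Start: joints at [1.052, 0.527, 1.433, -0, 1.181, -0.178], TCP at [0.209, 0.589, 0.245] pointing down, gripper open.
Joint ranges: [-3.08, 3.08], [-0.75, 2.2], [0.22, 2.44], [-1.43, 4.57], [0, 2.65], [-2.85, 2.85]. Speed limits (rad/s): [2.79, 2.79, 3.14, 3.14, 3.14, 3.14].

### API

Orientations are given as a unit quaternion [x, y, z, w].
In Python, from rig import get_obs, camera, get_calibration, hand_in, cut_out gives the robot as it stands.
- The arm moves only by the shell command python3 -m inch 'ROWS' [OPENING] [FORCE]. ROWS is JSON, one flat list of numbers, 6 for each row, row after row: the shift along the tool's x, y, z scaled (see below), then the turn, a rotation vector about the tool's x, y, z scaled (see below). A call has 1 to 20 rows; each row is the pose to reach, as a shift and turn from the pose commanded when the call began, along the tool's axes at that moment; what a row does not reach only later rows make up. The controller multiplies each number of a shift by 0.08 m and each number of a turn by 90 degrees. A row lasts 1/12 s, in which the tool goes at most 41.7 mm and 7.16 degrees, less where a joint would pass 70% of its speed; a pose out of reach is approached as far as the arm can. A call with a number of a shift or a turn outside -1 to 1 is refused whole. A call with a gripper value outside its range is refused whole. OPENING is the finger opening in mm, from 0 to 87, set as the call begins (- or left out, the last holds). The fingers move at their own pace and stop on an object; FORCE is the grip in N (left out, the last holds). Time passes only in rows, so rows that repeat a pose let the fingers close. It gives the time, the measured TCP pose, the force, the opening and the grip force at its end, in the units of the state.
- get_obs(): the state, without advancing time (a new reading comes with each control period).
- camera(name): name is "scene" or "top" or "wrist"; returns the picture (400x640x3 uint8, red, green, blue); there is no depth.
- get_calibration(name): a dict with "vertical_fov" (degrees; the focal length in pixels is half the picture's height over the tangent of half this angle, whatever the lens; pixels are square), "cx", "cy" (the principal point, pixels), "D" ([k1, k2, p1, p2, k3] as OpenCV has them; the pictures are not rectified), "T" (4x4, takes a point from camera to world coordinates). Camera axes: x right, y down, z forward; pixel columns grow to the right and rows downward; lengths in m; the calibration is good to about 2 mm. A picture is of the moment at which its call begins: read the wrist's pose just before it. get_calibration takes no time and is no camera call; for the wrist camera it gives the pose at the moment of the call.
- hand_in(): hands the job in; it is judged then, once.
Trained networks look in the newest picture that a camera, given by its name, has taken for a name from the list of things; names that differ only in an ending like _2 or _b are one class to them, and where a whole thing is asked for, a point or a joint stands for the part that bears it (a point fixed in the world has none). Each returns a list of dicts, best first, with "conf" (0 to 1); they miss things now and then, are a little off and sometimes report something else, mostly with a low value. They report only what shows in the picture. A call takes as long as a camera call. They do not tell look-alikes from the thing itself.
- cut_out(camera, thing): "region" (400x640 bool, what is visible of it) and "bbox" ([left, top, right, bottom] in pixels, round what is visible of it).
The state is a dict: "time": time; "q": joint angles; "joint_velocities": joint speeds; "joint_torque": joint torques, N m; "position": TCP position; "tool_rot": TCP orientation; "ft_force": force on the tool from outside, world axes, zero at the start; "moment": the same for the moment, N m; "grip_width": finger opening in m; "grip_force": force on a finger pad.
Only numpy, scipy, OpenCV 4.12 (cv2) and the standard library are available. Lean on these libraries where they do the work, as an engineer would, in place of code of your own. Each camera call takes 0.05 s, during which the arm holds its last target. There are 200 camera calls.

### The job

Slide the tongue of the small black lamp's foot into the hold-down clamp on the console until it is fully home against the back stop. Then wind the clamp's handwheel clockwise by its handle until the resistance is firm, about 6 N more at the handle than it was when the wheel ran free; stop there, because overwinding dents the foot. Leave the lamp upright, the handle released and the other things where they stand.

Things in the scene. Friction and masses are not known exactly. Their poses are not given: they have to be found in the camera images.
- lamp_shade (a point): Loose cordless lamp, black and dark steel, 150 mm tall, 0.36 to 0.56 kg: centre of its square shade (52 x 52 mm, 75 mm tall, sides along x and y; this point is 112.5 mm above the lamp's underside, on its axis). Grasp here from above. Below are a 14 mm stem and a flat foot 10 mm thick, a disc of 96 mm diameter. x points along the foot's tongue, z up.
- lamp_tip (a point): End face of the tongue, a straight flat bar 50 mm wide and 10 mm thick that sticks out of the lamp's foot disc along +x to 175 mm from the lamp's axis: middle of its width and thickness (5 mm above the underside); x points out of the tongue's end, z up.
- lamp: The same lamp as a whole; origin at the centre of the foot disc's underside, x along the tongue, z up.
- clamp: Bare aluminium clamp fixed to the console top: two cheeks (inner faces at y = -33 and +33 mm, x = -30 to +45 mm), a back stop with its face at x = +35 mm, a bridge on top (103 mm high). Origin on the console top under the wheel's axis; x points from the open mouth into the clamp, z up. Home, the tongue lies flat on the console along x, its end on the back stop: lamp's axis at x = -140 mm, y = 0.
- pad_axis (a point): On the wheel's axis, at 10 mm above the console, where the tongue's top will be. A round rubber pad (34 mm diameter) hangs over it under the bridge, at the start 8 to 26 mm above the tongue's top: how far is not known. Each radian of the wheel clockwise (from above) lowers it 6 mm. From the start to firm takes 2.4 to 5.8 rad.
- wheel_centre (a point): On the wheel's vertical axis, in the upper face of the wheel, a black disc of 104 mm diameter, 130 mm up. Feel along its turning at the handle: running free 9 to 10 N on the move (less remains at a stop); once the pad bites 5 N more per radian. Firm is 5 to 7 N over the free run taken the same way, 1.2 rad after the bite; under 4 N is loose, over 9 N overwound. It stays put.
- handle_mid (a point): Centre of the upright handle on the wheel: a wooden grip, 18 mm diameter, 44 mm tall (131 to 175 mm above the console; this point is at 153 mm), 42 mm from the wheel's axis, starting at any angle round it. It spins freely about its own upright axis, so it can be pinched from above and led round in a circle without turning the hand.
- cup: Bystander: white mug, 76 mm wide, 60 mm tall; origin at the centre of its underside. To be left alone.
- sugar_bowl: Bystander: white bowl, 90 mm wide, 45 mm tall; origin at the centre of its underside. To be left alone.
- book: Bystander: grey book lying flat, 204 x 140 x 22 mm; origin at the centre of its underside. To be left alone.
- remote: Bystander: black remote control, 150 x 45 x 16 mm; origin at the centre of its underside. To be left alone.
- clock: Bystander: white alarm clock, 45 x 85 x 70 mm; origin at the centre of its underside. To be left alone.
- jar: Bystander: glass jar with a wooden lid, 60 mm wide, 75 mm tall; origin at the centre of its underside. To be left alone.
- candle: Bystander: candle in a steel tin, 60 mm wide, 40 mm tall; origin at the centre of its underside. To be left alone.
Mind the look-alikes: they are no part of the job. What is shaped like the clamp but orange or purple is not meant.

How it is judged:
By the outcome, as a careful person would: the job done as asked, in the order asked, and still so for the second after the job is handed in, with the robot touching nothing.
It also fails if it takes over 72 s, if anything falls off the work surface, if the arm or the gripper's body presses on something with over 40 N, if the wrist force passes 120 N, or if a joint passes its speed limit or range.

## Working session

There is one attempt and no reset: what is moved stays moved. The work goes in short steps, Python scripts to look and compute and a shell command to move; the robot and the scene stay as the last step left them, time stands still between calls to the robot, and variables do not carry over. Pictures are saved under pics/ and viewed, at most 10 in all, crops included, and the job is handed in when it is done.

```bash
mkdir -p pics; ls; cat > h.py <<'E'
import numpy as np, cv2
from rig import *
from scipy.spatial.transform import Rotation as R
def K(c):
    f=200/np.tan(np.radians(c["vertical_fov"])/2)
    return np.array([[f,0,c["cx"]],[0,f,c["cy"]],[0,0,1.]])
def p2w(c,uv,z):
    uv=np.array(uv,float).reshape(-1,1,2)
    n=cv2.undistortPoints(uv,K(c),np.array(c["D"],float))[:,0]
    T=np.array(c["T"]); d=np.c_[n,np.ones(len(n))]@T[:3,:3].T; o=T[:3,3]
    return o+d*((z-o[2])/d[:,2])[:,None]
def w2p(c,P):
    T=np.linalg.inv(np.array(c["T"])); 
    return cv2.projectPoints(np.array(P,float).reshape(-1,1,3),cv2.Rodrigues(T[:3,:3])[0],T[:3,3],K(c),np.array(c["D"],float))[0][:,0]
def save(n,im): cv2.imwrite("pics/"+n+".png",im[...,::-1])
E
python3 - <<'E'
from h import *
o=get_obs();print(o)
a=camera("top");b=camera("scene");save("top",a);save("scene",b)
for n in ("top","scene"):
    c=get_calibration(n);print(n,np.round(c["T"],3).tolist(),c["vertical_fov"])
    for t in ("lamp","lamp_shade","clamp","wheel_centre","handle_mid","lamp_tip"):
        print(t,[(round(d["conf"],2),d["bbox"],int(d["region"].sum())) for d in cut_out(n,t)])
E
```

```text
pics
{'time': 0.0, 'q': array([ 1.05153218e+00,  5.28464808e-01,  1.43389881e+00,  1.35681518e-05,
        1.18136591e+00, -1.78516481e-01]), 'joint_velocities': array([-0.00055667,  0.00020976, -0.00097497,  0.00090967,  0.00055757,
       -0.00021043]), 'joint_torque': array([ 1.00039630e-03, -4.40045929e+01, -1.76590794e+01,  6.34349557e-02,
        5.81026229e-02, -1.45355639e-04]), 'position': array([0.20850767, 0.58847709, 0.24357352]), 'tool_rot': array([ 1.69553231e-01,  9.85520451e-01, -1.00192213e-03, -3.71146225e-04]), 'ft_force': array([-0.45253   ,  0.08915066,  0.21289184]), 'moment': array([-0.0435615 ,  0.03127562, -0.03294294]), 'grip_force': 0.0, 'grip_width': 0.08716553066563555}
top [[-0.045, -0.978, 0.203, 0.23], [-0.999, 0.045, -0.005, 0.062], [-0.004, -0.203, -0.979, 1.505], [0.0, 0.0, 0.0, 1.0]] 47.80985349030354
lamp [(0.97, [387.0, 167.4, 422.5, 227.1], 1285)]
lamp_shade [(0.6, [384.2, 166.8, 424.2, 234.5], 1391)]
clamp [(0.95, [206.6, 299.2, 257.9, 335.4], 1195), (0.9, [259.0, 96.7, 299.9, 143.8], 1119), (0.69, [273.8, 153.0, 314.7, 186.9], 1081)]
wheel_cen
[... 479 characters left out ...]
 0.0, 0.0, 1.0]] 43.830094145934275
lamp [(0.8, [224.9, 250.5, 303.5, 323.0], 2195)]
lamp_shade [(0.71, [224.9, 248.3, 300.3, 320.8], 2166)]
clamp [(0.95, [338.6, 193.9, 376.0, 250.1], 1670), (0.91, [268.9, 99.0, 306.6, 151.0], 1366), (0.78, [400.8, 208.2, 443.2, 273.8], 1839)]
wheel_centre [(0.74, [401.8, 209.6, 447.2, 272.0], 1785), (0.66, [267.9, 98.8, 304.2, 149.1], 1373), (0.62, [342.7, 192.5, 381.8, 248.5], 1755)]
handle_mid [(0.53, [359.0, 202.2, 366.5, 214.1], 72), (0.47, [293.6, 101.3, 297.1, 112.8], 44), (0.42, [438.0, 214.9, 444.4, 229.0], 82)]
lamp_tip [(0.94, [221.7, 247.8, 303.0, 320.0], 2240), (0.7, [296.3, 319.0, 328.4, 353.7], 864), (0.33, [376.4, 259.4, 399.8, 289.0], 550)]
```

```bash
python3 - <<'E'
import cv2
a=cv2.imread("pics/top.png");b=cv2.imread("pics/scene.png")
cv2.imwrite("pics/c1.png",cv2.resize(a[80:345,180:440],None,fx=2.2,fy=2.2,interpolation=cv2.INTER_CUBIC))
cv2.imwrite("pics/c2.png",cv2.resize(b[85:345,200:460],None,fx=2.2,fy=2.2,interpolation=cv2.INTER_CUBIC))
E
```

```text
(no output)
```

View pics/c1.png

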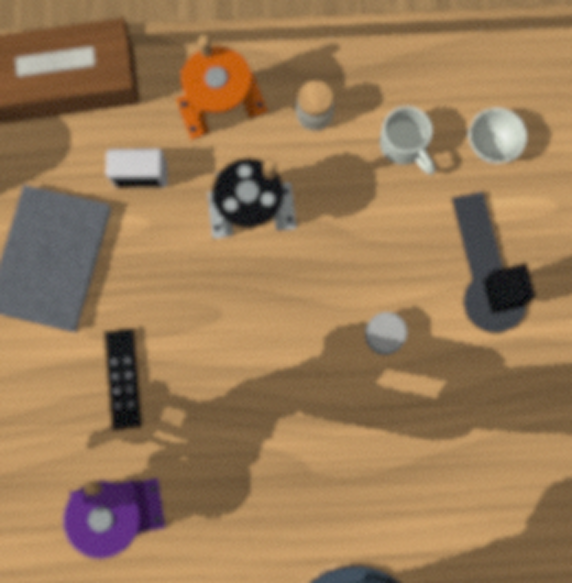

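View pics/c2.png

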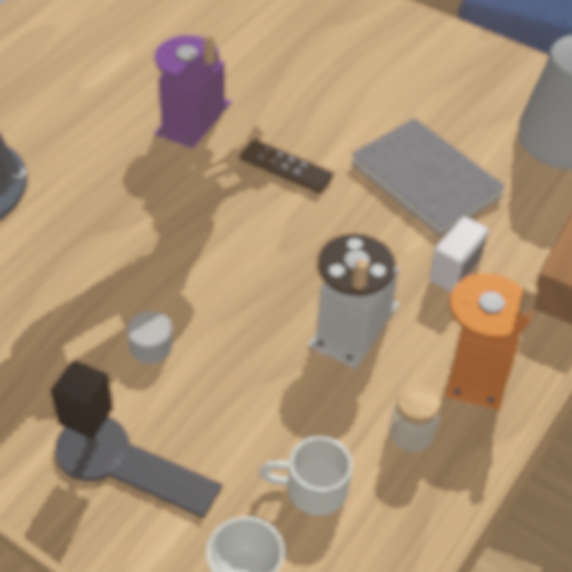

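The aluminium clamp is the one with the black wheel, at top px (292,166) and scene px (358,222). The look-alikes are an orange clamp at top (278,115) and a purple one at top (225,314). The lamp's foot is at top (405,216) and its tongue end at (393,170). The remote at (236,252) and the candle at (356,231) are other things. I choose the grey cheeks with the black wheel.

```bash
python3 - <<'E'
from h import *
c=get_calibration("top"); f=lambda u,v:(u/2.2+180,v/2.2+80)
for n,u,v,z in [("foot",495,300,.01),("tip",468,197,.01),("shade top",509,288,.15),("wheel",247,190,.13),("handle",271,172,.165),("tabL",220,228,.01),("tabR",287,222,.01),("candle",386,333,.04)]:
    print(n,np.round(p2w(c,f(u,v),z),3))
c=get_calibration("scene"); f=lambda u,v:(u/2.2+200,v/2.2+85)
for n,u,v,z in [("foot",92,447,.01),("tip",214,500,.01),("wheel",357,262,.135),("handle",361,262,.175),("tab",320,343,.005),("tab2",395,305,.005),("candle",150,330,.04)]:
    print(n,np.round(p2w(c,f(u,v),z),3))
print(np.round(R.from_quat(get_obs()["tool_rot"]).as_matrix(),3), np.round(get_calibration("wrist")["T"],3))
E
```

```text
foot [[ 0.482 -0.242  0.01 ]]
tip [[ 0.647 -0.213  0.01 ]]
shade top [[ 0.475 -0.234  0.15 ]]
wheel [[0.639 0.126 0.13 ]]
handle [[0.653 0.09  0.165]]
tabL [[0.615 0.175 0.01 ]]
tabR [[0.62  0.071 0.01 ]]
candle [[ 0.435 -0.069  0.04 ]]
foot [[ 0.487 -0.243  0.01 ]]
tip [[ 0.658 -0.212  0.01 ]]
wheel [[0.644 0.122 0.135]]
handle [[0.664 0.093 0.175]]
tab [[0.629 0.069 0.005]]
tab2 [[0.678 0.188 0.005]]
candle [[ 0.444 -0.071  0.04 ]]
[[-0.942  0.334  0.   ]
 [ 0.334  0.942  0.   ]
 [-0.     0.    -1.   ]] [[ 0.336  0.902  0.273  0.135]
 [ 0.942 -0.321 -0.097  0.615]
 [ 0.     0.29  -0.957  0.385]
 [ 0.     0.     0.     1.   ]]
```

```bash
python3 -m inch '[0,0,-1,0,0,-0.34, 0,0,-1,0,0,-0.34, 0,0,-1,0,0,-0.34, 0,0,-1,0,0,-0.34, 0,0,-1,0,0,-0.34]'
python3 -m inch '[-0.455,-0.943,0,0,0,0, -0.455,-0.943,0,0,0,0, -0.455,-0.943,0,0,0,0]'
python3 -m inch '[-0.455,-0.943,0,0,0,0, -0.455,-0.943,0,0,0,0, -0.455,-0.943,0,0,0,0]'
python3 -m inch '[-0.455,-0.943,0,0,0,0, -0.455,-0.943,0,0,0,0, -0.455,-0.943,0,0,0,0]'
python3 -m inch '[-0.455,-0.943,0,0,0,0, -0.455,-0.943,0,0,0,0, -0.455,-0.943,0,0,0,0]'
python3 -m inch '[-0.455,-0.943,0,0,0,0, -0.455,-0.943,0,0,0,0, -0.455,-0.943,0,0,0,0]'
python3 -m inch '[-0.455,-0.943,0,0,0,0, -0.455,-0.943,0,0,0,0, -0.455,-0.943,0,0,0,0]'
python3 -m inch '[-0.455,-0.943,0,0,0,0, -0.455,-0.943,0,0,0,0, -0.455,-0.943,0,0,0,0, -0.455,-0.943,0,0,0,0]'
python3 - <<'E'
from h import *
o=get_obs();c=get_calibration("wrist");im=camera("wrist");save("w1",im)
import pickle;pickle.dump(c,open("c_w1.pkl","wb"))
print(o["time"],o["q"],np.round(c["T"],4).tolist())
for t in ("clamp","wheel_centre","handle_mid"): print(t,[(round(d["conf"],2),d["bbox"]) for d in cut_out("wrist",t)])
E
```

```text
time: 1.12
position: [0.209, 0.5893, 0.3259]
tool_rot: [-0.099, 0.995, 0.001, 0.001]
ft_force: [-0.3, 0.4, -0.2]
grip_width: 0.0873
grip_force: 0.0
time: 1.37
position: [0.2622, 0.5173, 0.3244]
tool_rot: [-0.094, 0.996, -0.002, 0.001]
ft_force: [-0.2, -0.1, -0.2]
grip_width: 0.0872
grip_force: 0.0
time: 1.62
position: [0.3128, 0.4505, 0.3246]
tool_rot: [-0.094, 0.996, -0.002, 0.001]
ft_force: [-1.0, 0.7, 0.3]
grip_width: 0.0876
grip_force: 0.0
time: 1.87
position: [0.3633, 0.3838, 0.3247]
tool_rot: [-0.094, 0.996, -0.002, 0.001]
ft_force: [0.0, -0.1, 0.8]
grip_width: 0.0866
grip_force: 0.0
time: 2.12
position: [0.4138, 0.317, 0.3248]
tool_rot: [-0.094, 0.996, -0.001, 0.002]
ft_force: [-0.7, 0.4, 0.2]
grip_width: 0.0872
grip_force: 0.0
time: 2.37
position: [0.4643, 0.2501, 0.3248]
tool_rot: [-0.094, 0.996, -0.001, 0.002]
ft_force: [-0.2, 1.0, -0.6]
grip_width: 0.0868
grip_force: 0.0
time: 2.62
position: [0.5147, 0.183, 0.3248]
tool_rot: [-0.094, 0.996, -0.001, 0.002]
ft_force: [0.5, -0.1, 0.2]
grip_width: 0.0873
grip_force: 0.0
time: 2.95
position: [0.5614, 0.1192, 0.3242]
tool_rot: [-0.095, 0.996, 0.0, -0.0]
ft_force: [-0.1, 0.6, -0.5]
grip_width: 0.087
grip_force: 0.0
2.95 [ 1.42369536e-02  3.75221898e-01  1.46310724e+00  6.78921690e-04
  1.30337781e+00 -1.74630308e+00] [[-0.1869, 0.9403, 0.2846, 0.4844], [0.9824, 0.1788, 0.0544, 0.103], [0.0003, 0.2897, -0.9571, 0.4643], [0.0, 0.0, 0.0, 1.0]]
clamp [(0.83, [278.3, 302.8, 361.4, 350.4]), (0.8, [272.8, 185.0, 362.3, 274.7])]
wheel_centre [(0.67, [272.3, 186.0, 358.7, 272.3]), (0.63, [281.2, 301.1, 360.4, 349.6]), (0.48, [1.7, 9.2, 109.9, 178.4])]
handle_mid [(0.69, [268.9, 254.8, 286.6, 274.5])]
```

View pics/w1.png

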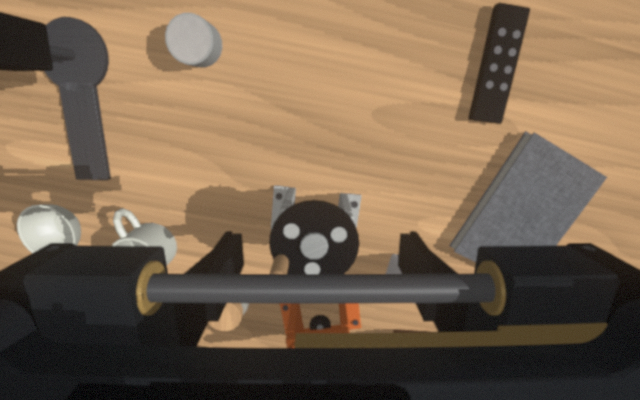

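```bash
python3 - <<'E'
from h import *
import pickle;c=pickle.load(open("c_w1.pkl","rb"))
for n,u,v,z in [("hub",314,245,.135),("wheel",314.5,243,.13),("handle top",279,261,.175),("fl",274,187,.006),("fr",360,194,.006),("foot",73,55,.01),("tipL",77,180,.01),("tipR",109,180,.01),("neckL",62,86,.01),("neckR",96,84,.01),("candle",193,40,.04)]:
    print(n,np.round(p2w(c,(u,v),z),4))
im=cv2.imread("pics/w1.png")
cv2.imwrite("pics/c3.png",cv2.resize(im[175:300,250:380],None,fx=4.5,fy=4.5,interpolation=cv2.INTER_CUBIC))
E
```

```text
hub [[0.6395 0.1251 0.135 ]]
wheel [[0.6392 0.1256 0.13  ]]
handle top [[0.6447 0.091  0.175 ]]
fl [[0.6186 0.0584 0.006 ]]
fr [[0.6053 0.1862 0.006 ]]
foot [[ 0.4851 -0.2376  0.01  ]]
tipL [[ 0.6618 -0.235   0.01  ]]
tipR [[ 0.6526 -0.1857  0.01  ]]
neckL [[ 0.5286 -0.2539  0.01  ]]
neckR [[ 0.5178 -0.205   0.01  ]]
candle [[ 0.4424 -0.064   0.04  ]]
```

View pics/c3.png

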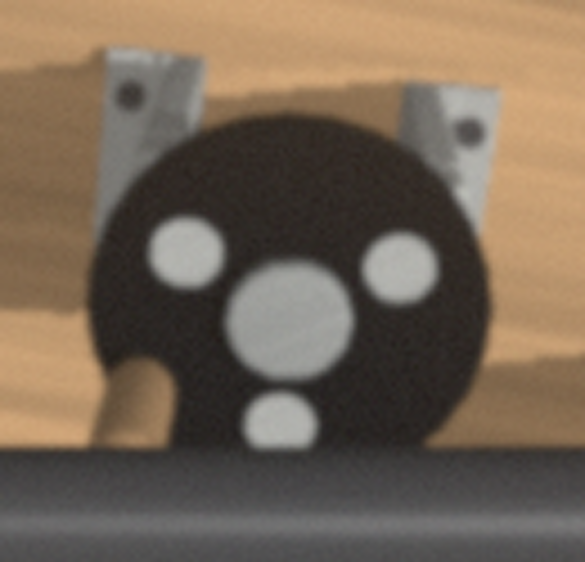

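```bash

python3 -m inch '[0.5,-0.843,0,0,0,0.022, 0.5,-0.843,0,0,0,0.022, 0.5,-0.843,0,0,0,0.022]' >/dev/null
python3 -m inch '[0.5,-0.843,0,0,0,0, 0.5,-0.843,0,0,0,0, 0.5,-0.843,0,0,0,0]' >/dev/null
python3 -m inch '[0.5,-0.843,0,0,0,0, 0.5,-0.843,0,0,0,0, 0.5,-0.843,0,0,0,0]' >/dev/null
python3 -m inch '[0.5,-0.843,0,0,0,0, 0.5,-0.843,0,0,0,0, 0.5,-0.843,0,0,0,0]' >/dev/null
python3 -m inch '[0.5,-0.843,0,0,0,0, 0.5,-0.843,0,0,0,0, 0.5,-0.843,0,0,0,0, 0.5,-0.843,0,0,0,0]'
python3 - <<'E'
from h import *
o=get_obs();c=get_calibration("wrist");im=camera("wrist");save("w2",im)
import pickle;pickle.dump(c,open("c_w2.pkl","wb"))
print(o["q"])
for t in ("lamp","lamp_shade","lamp_tip"): print(t,[(round(d["conf"],2),d["bbox"]) for d in cut_out("wrist",t)])
E
```

```text
time: 4.48
position: [0.4191, -0.2457, 0.3246]
tool_rot: [-0.078, 0.997, 0.0, 0.0]
ft_force: [-0.3, 0.4, -0.3]
grip_width: 0.0871
grip_force: 0.0
[-7.61477428e-01  2.41829766e-01  1.66535382e+00  1.13477778e-03
  1.23441418e+00 -2.48876162e+00]
lamp [(0.71, [285.5, 170.2, 349.9, 273.9])]
lamp_shade [(0.73, [289.9, 168.3, 350.0, 275.9])]
lamp_tip [(0.56, [285.4, 166.4, 350.1, 270.6])]
```

View pics/w2.png

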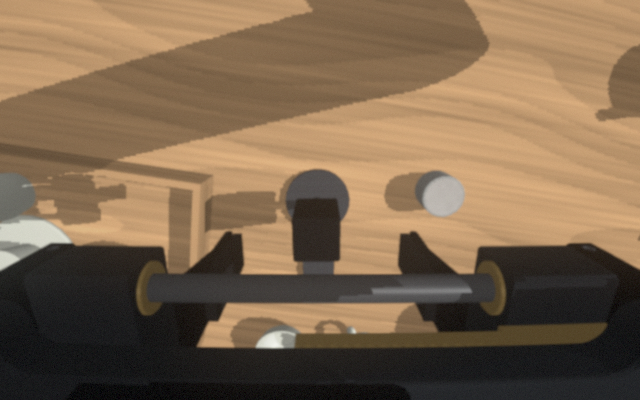

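```bash
python3 - <<'E'
from h import *
import pickle;c=pickle.load(open("c_w2.pkl","rb"))
for n,u,v,z in [("reartopL",293,259.5,.15),("reartopR",340,261.5,.15),("discL",286,200,.01),("discR",349,200,.01),("disctop",318,170,.01)]:
    print(n,np.round(p2w(c,(u,v),z),4))
print(np.round(w2p(c,[[.484,-.239,.15],[.484,-.239,.01]]),1))
E
```

```text
reartopL [[ 0.5114 -0.2633  0.15  ]]
reartopR [[ 0.5059 -0.212   0.15  ]]
discL [[ 0.4907 -0.288   0.01  ]]
discR [[ 0.4762 -0.1953  0.01  ]]
disctop [[ 0.4383 -0.2478  0.01  ]]
[[318.7 240. ]
 [319.2 200.6]]
```

```bash

python3 -m inch '[-0.811,-0.071,0,0,0,0, -0.811,-0.071,0.35,0,0,0, -0.811,-0.071,0.72,0,0,0, -0.811,-0.071,0.72,0,0,0]' >/dev/null
python3 -m inch '[0,0,0.45,0,0,0, 0,0,0.9,0,0,0, 0,0,0.9,0,0,0]' 
python3 -m inch '[0,0,0.45,0,0,0, 0,0,0.9,0,0,0, 0,0,0.9,0,0,0]' 
python3 -m inch '[0,0,0,0,0,0, 0,0,0,0,0,0, 0,0,0,0,0,0, 0,0,0,0,0,0, 0,0,0,0,0,0, 0,0,0,0,0,0, 0,0,0,0,0,0]' 30 40
python3 -m inch '[0,0,-0.1,0,0,0, 0,0,-0.1,0,0,0, 0,0,-0.1,0,0,0, 0,0,-0.1,0,0,0]'
```

```text
time: 5.27
position: [0.4802, -0.2376, 0.1904]
tool_rot: [-0.08, 0.997, 0.004, -0.005]
ft_force: [-1.7, 0.3, -0.5]
grip_width: 0.0872
grip_force: 0.0
time: 5.52
position: [0.481, -0.2387, 0.1195]
tool_rot: [-0.079, 0.997, 0.004, -0.004]
ft_force: [-0.6, 0.9, -0.2]
grip_width: 0.0867
grip_force: 0.0
time: 6.1
position: [0.4839, -0.2412, 0.124]
tool_rot: [-0.079, 0.997, -0.0, 0.001]
ft_force: [-0.9, 1.3, 6.7]
grip_width: 0.0517
grip_force: 39.9
time: 6.43
position: [0.4833, -0.241, 0.1306]
tool_rot: [-0.079, 0.997, 0.0, -0.0]
ft_force: [-0.8, 0.2, -3.6]
grip_width: 0.0518
grip_force: 39.9
```

```bash

python3 -m inch '[0,0,-0.2,0,0,0, 0,0,-0.4,0,0,0.015, 0,0,-0.6,0,0,0.031, 0,0,-0.8,0,0,0.031, 0,0,-0.8,0,0,0.031]'
python3 -m inch '[0.018,0.217,0,0,0,0, 0.036,0.434,0,0,0,0, 0.054,0.65,0,0,0,0, 0.072,0.868,0,0,0,0]' >/dev/null
python3 -m inch '[0.018,0.217,0,0,0,0, 0.036,0.434,0,0,0,0, 0.054,0.65,0,0,0,0, 0.072,0.868,0,0,0,0]' >/dev/null
python3 -m inch '[0.018,0.217,0,0,0,0, 0.036,0.434,0,0,0,0, 0.054,0.65,0,0,0,0, 0.072,0.868,0,0,0,0]' >/dev/null
python3 -m inch '[0.018,0.217,0,0,0,0, 0.036,0.434,0,0,0,0, 0.054,0.65,0,0,0,0, 0.072,0.868,0,0,0,0]' >/dev/null
python3 -m inch '[0.018,0.217,0,0,0,0, 0.036,0.434,0,0,0,0, 0.054,0.65,0,0,0,0, 0.072,0.868,0,0,0,0, 0.072,0.868,0,0,0,0, 0.072,0.868,0,0,0,0]'
python3 -m inch '[0,0,0.2,0,0,0, 0,0,0.4,0,0,0, 0,0,0.6,0,0,0, 0,0,0.75,0,0,0, 0,0,0.75,0,0,0, 0,0,0.75,0,0,0]'
python3 - <<'E'
from h import *
o=get_obs();c=get_calibration("wrist");im=camera("wrist");save("w3",im)
import pickle;pickle.dump(c,open("c_w3.pkl","wb"))
b=camera("scene");camera
cv2.imwrite("pics/s3.png",cv2.resize(b[150:330,250:430],None,fx=3.2,fy=3.2,interpolation=cv2.INTER_CUBIC)[...,::-1])
print(o["q"],o["position"],o["tool_rot"],o["moment"])
E
```

```text
time: 6.85
position: [0.485, -0.2422, 0.1972]
tool_rot: [-0.055, 0.998, -0.002, 0.002]
ft_force: [0.9, -0.4, -2.8]
grip_width: 0.0517
grip_force: 39.9
time: 8.68
position: [0.4152, 0.102, 0.1944]
tool_rot: [-0.057, 0.998, -0.0, -0.001]
ft_force: [0.4, 0.3, -3.8]
grip_width: 0.0519
grip_force: 39.9
time: 9.18
position: [0.4164, 0.1004, 0.1344]
tool_rot: [-0.055, 0.998, 0.0, -0.001]
ft_force: [-0.6, 0.3, -3.3]
grip_width: 0.0518
grip_force: 39.9
[-2.53075284e-02  4.70759756e-01  2.01714291e+00 -2.73678424e-04
  6.55783463e-01 -1.70549143e+00] [0.41639989 0.10044793 0.13444265] [-5.47748729e-02  9.98498178e-01  5.89257483e-07 -1.05004834e-03] [ 0.05587396  0.0407244  -0.00804938]
```

View pics/w3.png

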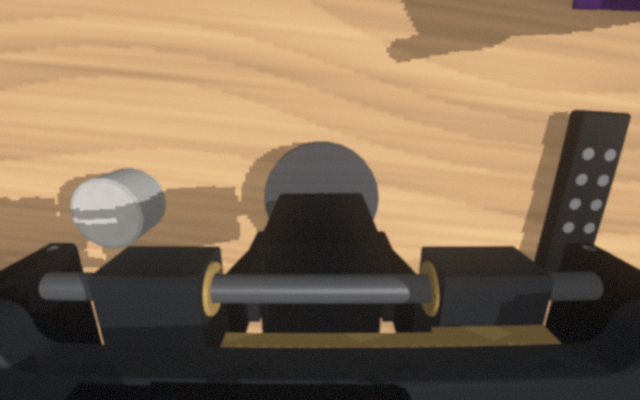

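View pics/s3.png

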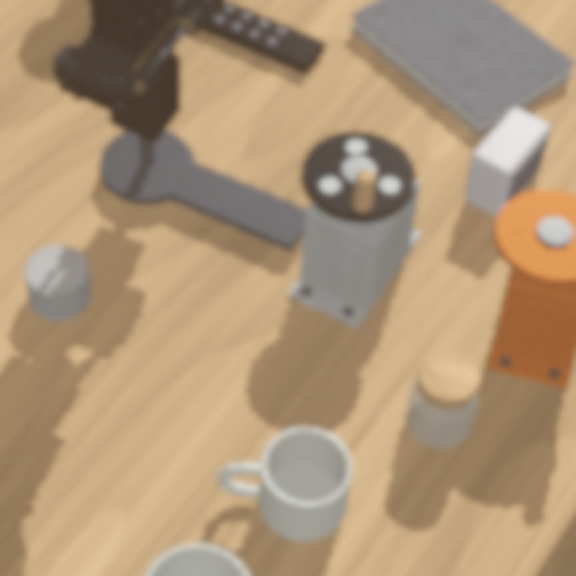

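```bash
python3 - <<'E'
from h import *
c=get_calibration("scene"); f=lambda u,v:(u/3.2+250,v/3.2+150)
A={}
for n,u,v,z in [("tipnear",291,246,.020),("tipfar",306,214,.02),("flA",291,294,.004),("flB",357,323,.004),("neck",190,207,.02),("hub",359,165,.14),("handletop",366,172,.175)]:
    A[n]=p2w(c,f(u,v),z)[0];print(n,np.round(A[n],4))
d=A["flB"]-A["flA"];print(np.degrees(np.arctan2(d[1],d[0])),np.hypot(*d[:2]))
d=A["tipnear"]-A["neck"];print(np.degrees(np.arctan2(d[1],d[0])))
E
```

```text
tipnear [0.5936 0.0959 0.02  ]
tipfar [0.5832 0.1378 0.02  ]
flA [0.6193 0.0586 0.004 ]
flB [0.6879 0.0665 0.004 ]
neck [0.4866 0.0787 0.02  ]
hub [0.6404 0.126  0.14  ]
handletop [0.664  0.0946 0.175 ]
6.597997737673521 0.06909644079076578
9.154214233491308
```

```bash

python3 -m inch '[0,0,0.06,0,0,0, 0,0,0.12,0,0,0, 0,0,0.12,0,0,0, 0,0,0.12,0,0,0]'
python3 -m inch '[-0.06,0,0,0,0,0, -0.12,0,0,0,0,0, -0.18,0,0,0,0,0, -0.24,0,0,0,0,0, -0.3,0,0,0,0,0, -0.36,0,0,0,0,0, -0.42,0,0,0,0,0, -0.48,0,0,0,0,0, -0.5,0,0,0,0,0]'
python3 -m inch '[-0.06,0,0,0,0,0, -0.12,0,0,0,0,0, -0.18,0,0,0,0,0, -0.24,0,0,0,0,0, -0.3,0,0,0,0,0, -0.36,0,0,0,0,0, -0.42,0,0,0,0,0, -0.45,0,0,0,0,0, -0.45,0,0,0,0,0]'
```

```text
time: 9.62
position: [0.4167, 0.1008, 0.1253]
tool_rot: [-0.055, 0.998, 0.0, -0.0]
ft_force: [-0.5, -0.2, -4.1]
grip_width: 0.0517
grip_force: 39.9
time: 10.37
position: [0.458, 0.1052, 0.1254]
tool_rot: [-0.055, 0.998, -0.0, 0.001]
ft_force: [0.2, 0.0, -3.6]
grip_width: 0.0524
grip_force: 39.9
time: 11.12
position: [0.4934, 0.1091, 0.1254]
tool_rot: [-0.055, 0.998, -0.0, 0.001]
ft_force: [0.3, -0.1, -2.5]
grip_width: 0.0519
grip_force: 39.9
```

```bash

python3 -m inch '[0,0,0.02,0,0,0, 0,0,0.02,0,0,0]'
python3 -m inch '[-0.025,0,0,0,0,0, -0.05,0,0,0,0,0, -0.05,0,0,0,0,0]'
python3 -m inch '[-0.025,0,0,0,0,0, -0.025,0,0,0,0,0]'
python3 -m inch '[-0.025,0,0,0,0,0, -0.025,0,0,0,0,0]'
```

```text
time: 11.28
position: [0.4925, 0.1092, 0.1239]
tool_rot: [-0.055, 0.998, 0.0, 0.0]
ft_force: [0.5, 1.6, -1.2]
grip_width: 0.0516
grip_force: 39.9
time: 11.53
position: [0.4966, 0.1096, 0.1239]
tool_rot: [-0.055, 0.998, -0.0, 0.0]
ft_force: [-1.7, -0.6, 1.8]
grip_width: 0.0518
grip_force: 39.9
time: 11.7
position: [0.4983, 0.1099, 0.1239]
tool_rot: [-0.055, 0.998, 0.0, -0.0]
ft_force: [-2.9, 0.2, 5.2]
grip_width: 0.0515
grip_force: 39.9
time: 11.87
position: [0.5001, 0.1101, 0.1239]
tool_rot: [-0.055, 0.998, 0.0, -0.0]
ft_force: [-4.2, 0.3, 5.4]
grip_width: 0.0518
grip_force: 39.9
```

```bash

python3 -m inch '[-0.012,0,0,0,0,0, -0.012,0,0,0,0,0]'
python3 -m inch '[-0.012,0,0,0,0,0, -0.012,0,0,0,0,0]'
python3 -m inch '[-0.012,0,0,0,0,0, -0.012,0,0,0,0,0]'
```

```text
time: 12.03
position: [0.5002, 0.1101, 0.1239]
tool_rot: [-0.055, 0.998, -0.0, -0.001]
ft_force: [-6.1, -0.9, 6.5]
grip_width: 0.052
grip_force: 40.0
time: 12.2
position: [0.5002, 0.1103, 0.1239]
tool_rot: [-0.055, 0.998, 0.0, -0.002]
ft_force: [-7.6, -1.0, 7.6]
grip_width: 0.0514
grip_force: 40.0
time: 12.37
position: [0.5002, 0.1104, 0.1238]
tool_rot: [-0.055, 0.998, 0.0, -0.003]
ft_force: [-9.2, -0.6, 8.3]
grip_width: 0.0518
grip_force: 40.0
```

```bash

python3 -m inch '[0,0,0,0,0,0, 0,0,0,0,0,0, 0,0,0,0,0,0, 0,0,0,0,0,0, 0,0,0,0,0,0, 0,0,0,0,0,0]' 87
python3 -m inch '[0,0,-0.25,0,0,0, 0,0,-0.5,0,0,0, 0,0,-0.75,0,0,0, 0,0,-1,0,0,0, 0,0,-1,0,0,0]'
python3 -m inch '[0,0,-0.5,0,0,0, -0.3,0,-1,0,0,0, -0.6,0,-1,0,0,0, -0.6,0,-1,0,0,0, -0.6,0,-1,0,0,0]'
python3 - <<'E'
from h import *
o=get_obs();c=get_calibration("wrist");im=camera("wrist");save("w4",im)
import pickle;pickle.dump(c,open("c_w4.pkl","wb"))
for t in ("handle_mid","wheel_centre"): print(t,[(round(d["conf"],2),d["bbox"]) for d in cut_out("wrist",t)])
print(o["position"],o["q"])
E
```

```text
time: 12.87
position: [0.5037, 0.1103, 0.1236]
tool_rot: [-0.055, 0.998, 0.0, 0.0]
ft_force: [-0.2, -0.5, 0.4]
grip_width: 0.0824
grip_force: 0.0
time: 13.28
position: [0.5058, 0.1104, 0.2072]
tool_rot: [-0.055, 0.998, -0.0, 0.004]
ft_force: [0.8, -0.7, 0.4]
grip_width: 0.0868
grip_force: 0.0
time: 13.7
position: [0.5518, 0.1156, 0.2834]
tool_rot: [-0.055, 0.998, -0.0, 0.0]
ft_force: [-0.4, -0.3, -0.3]
grip_width: 0.0868
grip_force: 0.0
handle_mid [(0.71, [270.7, 307.0, 293.6, 323.1])]
wheel_centre [(0.89, [274.5, 205.1, 374.0, 320.7]), (0.65, [289.9, 306.6, 380.1, 336.2]), (0.27, [271.7, 304.8, 293.6, 322.9])]
[0.55179952 0.1155719  0.28342079] [ 8.28696741e-03  4.00462165e-01  1.54271932e+00 -1.80297504e-05
  1.19781060e+00 -1.67250299e+00]
```

View pics/w4.png

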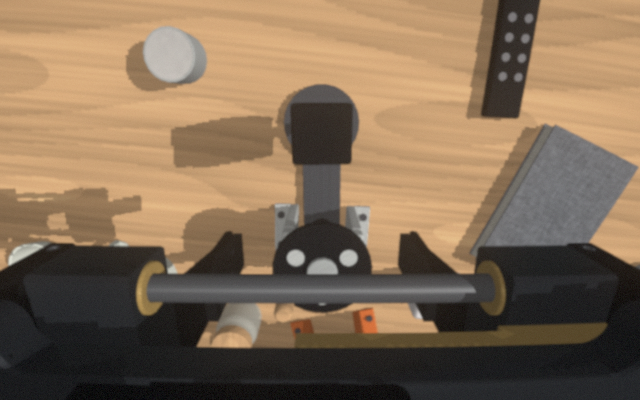

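```bash
python3 - <<'E'
from h import *
import pickle
c4=pickle.load(open("c_w4.pkl","rb"));c1=pickle.load(open("c_w1.pkl","rb"));s=get_calibration("scene");t=get_calibration("top")
for a in (-70,-60,-50,-40):
    p=np.array([.640,.1255])+.042*np.array([np.cos(np.radians(a)),np.sin(np.radians(a))])
    P=[[*p,.175],[*p,.131]]
    print(a,*[np.round(w2p(c,P)).tolist() for c in (c4,c1,s,t)])
print(np.round(w2p(c4,[[.64,.1255,.13]])),np.round(w2p(c1,[[.64,.1255,.13]])))
E
```

```text
-70 [[278.0, 304.0], [283.0, 279.0]] [[273.0, 269.0], [278.0, 249.0]] [[360.0, 204.0], [359.0, 214.0]] [[304.0, 157.0], [305.0, 161.0]]
-60 [[281.0, 311.0], [285.0, 284.0]] [[275.0, 275.0], [280.0, 255.0]] [[362.0, 204.0], [361.0, 215.0]] [[303.0, 155.0], [304.0, 159.0]]
-50 [[285.0, 317.0], [289.0, 290.0]] [[278.0, 280.0], [283.0, 260.0]] [[365.0, 204.0], [364.0, 215.0]] [[302.0, 153.0], [302.0, 157.0]]
-40 [[290.0, 322.0], [294.0, 294.0]] [[282.0, 286.0], [287.0, 265.0]] [[368.0, 204.0], [366.0, 214.0]] [[300.0, 151.0], [300.0, 156.0]]
[[322. 270.]] [[314. 244.]]
```

```bash

python3 -m inch '[-0.35,-0.116,0,0,0,0, -0.7,-0.232,0,0,0,0, -0.7,-0.232,0,0,0,0]' 60 35 >/dev/null
python3 -m inch '[-0.327,-0.116,0,0,0,0, -0.654,-0.232,0.25,0,0,0, -0.654,-0.232,0.5,0,0,0, -0.654,-0.232,0.5,0,0,0, -0.654,-0.232,0.5,0,0,0]'
python3 - <<'E'
from h import *
o=get_obs();c=get_calibration("wrist");im=camera("wrist")
b=camera("scene")
x=cv2.resize(b[165:265,310:410],None,fx=4.5,fy=4.5,interpolation=cv2.INTER_CUBIC)
y=cv2.resize(im[200:350,200:440],(720,450))[:, 150:500]
save("w5",np.hstack([x,y]))
print(o["position"],w2p(c,[[.6635,.0907,.175]]),w2p(c,[[.6635,.0907,.131]]))
for t in ("handle_mid",): print(t,[(round(d["conf"],2),d["bbox"]) for d in cut_out("wrist",t)],[(round(d["conf"],2),d["bbox"]) for d in cut_out("scene",t)])
E
```

```text
time: 14.52
position: [0.6602, 0.0907, 0.2413]
tool_rot: [-0.055, 0.998, 0.0, -0.004]
ft_force: [0.3, 0.8, 0.1]
grip_width: 0.0604
grip_force: 0.0
[0.66015573 0.09069272 0.24127181] [[321.86364339 224.43314749]] [[321.60943476 204.91098861]]
handle_mid [(0.58, [309.6, 202.1, 335.0, 238.4])] [(0.56, [360.7, 202.7, 365.5, 214.8]), (0.52, [437.7, 216.3, 445.4, 226.5]), (0.52, [307.9, 146.1, 349.7, 171.3]), (0.44, [290.4, 101.0, 299.1, 113.9])]
```

View pics/w5.png

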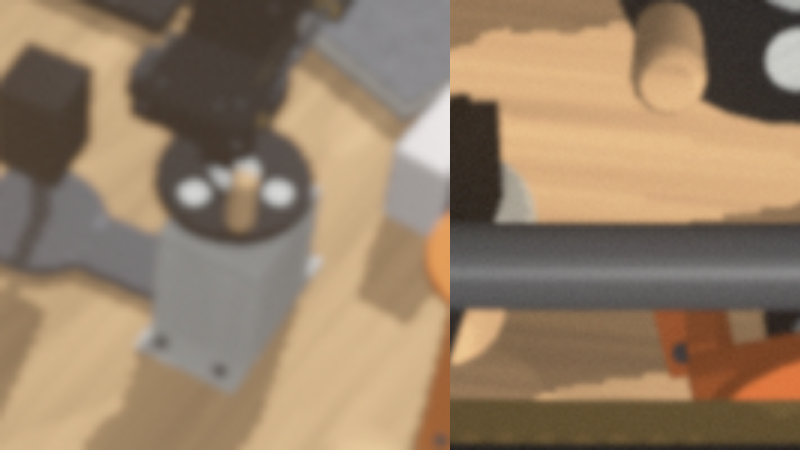

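The handle's top is at wrist px (324,227), against a predicted (322,224), so it lies between the fingers. I descend and pinch.

```bash

python3 -m inch '[-0.01,0.01,0.25,0,0,0, -0.01,0.01,0.5,0,0,0, -0.01,0.01,0.75,0,0,0, -0.01,0.01,0.98,0,0,0, -0.01,0.01,0.98,0,0,0, -0.01,0.01,0.98,0,0,0]'
python3 -m inch '[0,0,0,0,0,0, 0,0,0,0,0,0, 0,0,0,0,0,0, 0,0,0,0,0,0, 0,0,0,0,0,0, 0,0,0,0,0,0, 0,0,0,0,0,0]' 5 35
cat > arc.py <<'E'
# rows (tool units) for n steps of st rad clockwise from angle a (deg), first pose relative to the commanded one on the circle
from h import *; import sys
def arc(a,st,n,r=.042,yaw=6.28,off=(0,0)):
    y=np.radians(yaw); xt=np.array([-np.cos(y),-np.sin(y)]); yt=np.array([-np.sin(y),np.cos(y)])
    p=lambda t:r*np.array([np.cos(t),np.sin(t)]); a=np.radians(a); 
    for i in range(1,n+1):
        d=p(a-st*i)-p(a)+off
        print("%.3f,%.3f,0,0,0,0,"%(d@xt/.08,d@yt/.08),end=" ")
    print("\nend deg",np.degrees(a-st*n))
if __name__=="__main__": arc(*map(float,sys.argv[1:3]),int(sys.argv[3]))
E
python3 arc.py -54 0.07 10
```

```text
time: 15.22
position: [0.6629, 0.0917, 0.1657]
tool_rot: [-0.055, 0.998, 0.0, -0.0]
ft_force: [0.4, 0.0, -0.4]
grip_width: 0.06
grip_force: 0.0
time: 15.8
position: [0.6634, 0.0915, 0.1655]
tool_rot: [-0.055, 0.998, -0.0, 0.0]
ft_force: [0.4, -0.1, 0.1]
grip_width: 0.0214
grip_force: 0.0
0.033,-0.017,0,0,0,0, 0.066,-0.032,0,0,0,0, 0.101,-0.044,0,0,0,0, 0.136,-0.054,0,0,0,0, 0.172,-0.062,0,0,0,0, 0.209,-0.067,0,0,0,0, 0.245,-0.069,0,0,0,0, 0.282,-0.069,0,0,0,0, 0.319,-0.066,0,0,0,0, 0.355,-0.060,0,0,0,0, 
end deg -94.10704565915763
```

```bash

python3 -m inch '[0,0,0,0,0,0, 0,0,0,0,0,0, 0,0,0,0,0,0]'
python3 -m inch '[0.033,-0.017,0,0,0,0, 0.066,-0.032,0,0,0,0, 0.101,-0.044,0,0,0,0, 0.136,-0.054,0,0,0,0, 0.172,-0.062,0,0,0,0, 0.209,-0.067,0,0,0,0, 0.245,-0.069,0,0,0,0, 0.282,-0.069,0,0,0,0, 0.319,-0.066,0,0,0,0, 0.355,-0.060,0,0,0,0]'
python3 -c "
from h import *
o=get_obs();d=o['position'][:2]-[.64,.1255];a=np.arctan2(d[1],d[0]);F=o['ft_force'][:2];print(np.degrees(a),np.hypot(*d),'tang',F@[-np.sin(a),np.cos(a)],'rad',F@[np.cos(a),np.sin(a)])"
python3 arc.py -94.1 0.07 6
```

```text
time: 16.05
position: [0.6634, 0.0921, 0.1654]
tool_rot: [-0.055, 0.998, 0.0, -0.0]
ft_force: [-1.3, 2.8, 0.7]
grip_width: 0.017
grip_force: 35.0
time: 16.88
position: [0.6405, 0.0842, 0.1657]
tool_rot: [-0.055, 0.998, 0.0, 0.006]
ft_force: [9.1, 2.8, -6.2]
grip_width: 0.0175
grip_force: 35.0
-89.30587427205558 0.04125358947848167 tang 9.150516163942315 rad -2.6706658174532825
0.036,0.008,0,0,0,0, 0.071,0.018,0,0,0,0, 0.106,0.031,0,0,0,0, 0.139,0.046,0,0,0,0, 0.171,0.064,0,0,0,0, 0.202,0.083,0,0,0,0, 
end deg -118.16422739549456
```

```bash
cat > m.py <<'E'
from h import *
o=get_obs();d=o['position'][:2]-[.64,.1255];a=np.arctan2(d[1],d[0]);F=o['ft_force'][:2]
print('t %.2f deg %.1f r %.4f tang %.1f rad %.1f z %.4f g %.3f'%(o['time'],np.degrees(a),np.hypot(*d),F@[-np.sin(a),np.cos(a)],F@[np.cos(a),np.sin(a)],o['position'][2],o['grip_width']))
E
python3 -m inch '[0.036,0.008,0,0,0,0, 0.071,0.018,0,0,0,0, 0.106,0.031,0,0,0,0, 0.139,0.046,0,0,0,0, 0.171,0.064,0,0,0,0, 0.202,0.083,0,0,0,0]' >/dev/null; python3 m.py
python3 - <<'E'
from arc import arc
a=-118.164
for i in range(13): print(round(a,1)); arc(a,.07,6); a-=24.064
E
```

```text
t 17.38 deg -112.0 r 0.0417 tang 9.2 rad -2.4 z 0.1658 g 0.017
-118.2
0.030,0.022,0,0,0,0, 0.058,0.046,0,0,0,0, 0.084,0.071,0,0,0,0, 0.108,0.099,0,0,0,0, 0.130,0.128,0,0,0,0, 0.151,0.159,0,0,0,0, 
end deg -142.22822739549457
-142.2
0.018,0.032,0,0,0,0, 0.034,0.065,0,0,0,0, 0.047,0.099,0,0,0,0, 0.058,0.134,0,0,0,0, 0.067,0.170,0,0,0,0, 0.073,0.206,0,0,0,0, 
end deg -166.2922273954946
-166.3
0.003,0.037,0,0,0,0, 0.004,0.073,0,0,0,0, 0.003,0.110,0,0,0,0, -0.002,0.147,0,0,0,0, -0.008,0.183,0,0,0,0, -0.018,0.218,0,0,0,0, 
end deg -190.35622739549459
-190.4
-0.012,0.035,0,0,0,0, -0.026,0.069,0,0,0,0, -0.042,0.102,0,0,0,0, -0.061,0.133,0,0,0,0, -0.082,0.163,0,0,0,0, -0.105,0.192,0,0,0,0, 
end deg -214.42022739549458
-214.4
-0.025,0.027,0,0,0,0, -0.052,0.052,0,0,0,0, -0.080,0.075,0,0,0,0, -0.110,0.097,0,0,0,0, -0.142,0.116,0,0,0,0, -0.174,0.133,0,0,0,0, 
end deg -238.48422739549457
-238.5
-0.034,0.014,0,0,0,0, -0.068,0.027,0,0,0,0, -0.104,0.036,0,0,0,0, -0.140,0.043,0,0,0,0, -0.176,0.048,0,0,0,0, -0.213,0.050,0,0,0,0, 
end deg -262.54822739549456
-262.5
-0.037,-0.001,0,0,0,0, -0.073,-0.004,0
[... 451 characters left out ...]
d deg -334.7402273954946
-334.7
-0.011,-0.035,0,0,0,0, -0.019,-0.071,0,0,0,0, -0.025,-0.107,0,0,0,0, -0.028,-0.144,0,0,0,0, -0.028,-0.181,0,0,0,0, -0.026,-0.217,0,0,0,0, 
end deg -358.80422739549465
-358.8
0.005,-0.036,0,0,0,0, 0.012,-0.073,0,0,0,0, 0.021,-0.108,0,0,0,0, 0.033,-0.143,0,0,0,0, 0.048,-0.176,0,0,0,0, 0.064,-0.209,0,0,0,0, 
end deg -382.86822739549467
-382.9
0.019,-0.031,0,0,0,0, 0.040,-0.061,0,0,0,0, 0.063,-0.090,0,0,0,0, 0.089,-0.117,0,0,0,0, 0.115,-0.142,0,0,0,0, 0.144,-0.165,0,0,0,0, 
end deg -406.9322273954947
-406.9
0.030,-0.021,0,0,0,0, 0.062,-0.040,0,0,0,0, 0.095,-0.056,0,0,0,0, 0.128,-0.071,0,0,0,0, 0.163,-0.082,0,0,0,0, 0.199,-0.092,0,0,0,0, 
end deg -430.9962273954947
```

```bash

python3 -m inch '[0.030,0.022,0,0,0,0, 0.058,0.046,0,0,0,0, 0.084,0.071,0,0,0,0, 0.108,0.099,0,0,0,0, 0.130,0.128,0,0,0,0, 0.151,0.159,0,0,0,0]' >/dev/null; python3 m.py
python3 -m inch '[0.018,0.032,0,0,0,0, 0.034,0.065,0,0,0,0, 0.047,0.099,0,0,0,0, 0.058,0.134,0,0,0,0, 0.067,0.170,0,0,0,0, 0.073,0.206,0,0,0,0]' >/dev/null; python3 m.py
```

```text
t 17.88 deg -135.9 r 0.0423 tang 9.7 rad 0.9 z 0.1658 g 0.017
t 18.38 deg -160.0 r 0.0429 tang 10.2 rad 2.3 z 0.1656 g 0.017
```

```bash

python3 -m inch '[0.003,0.037,0,0,0,0, 0.004,0.073,0,0,0,0, 0.003,0.110,0,0,0,0, -0.002,0.147,0,0,0,0, -0.008,0.183,0,0,0,0, -0.018,0.218,0,0,0,0]' >/dev/null; python3 m.py
```

```text
t 18.88 deg 177.2 r 0.0433 tang 12.7 rad 2.4 z 0.1655 g 0.017
```

```bash

python3 -m inch '[-0.012,0.035,0,0,0,0, -0.026,0.069,0,0,0,0, -0.042,0.102,0,0,0,0]' >/dev/null; python3 m.py; python3 arc.py -202.39 0.07 3
```

```text
t 19.13 deg 166.1 r 0.0435 tang 13.5 rad 2.4 z 0.1654 g 0.017
-0.019,0.032,0,0,0,0, -0.040,0.062,0,0,0,0, -0.063,0.090,0,0,0,0, 
end deg -214.42211369774728
```

```bash

python3 -m inch '[-0.019,0.032,0,0,0,0, -0.040,0.062,0,0,0,0, -0.063,0.090,0,0,0,0]' >/dev/null; python3 m.py; python3 arc.py -214.42 0.07 3
```

```text
t 19.38 deg 155.2 r 0.0436 tang 14.5 rad 1.6 z 0.1653 g 0.017
-0.025,0.027,0,0,0,0, -0.052,0.052,0,0,0,0, -0.080,0.075,0,0,0,0, 
end deg -226.45211369774728
```

```bash

python3 -m inch '[-0.025,0.027,0,0,0,0, -0.052,0.052,0,0,0,0]' >/dev/null; python3 m.py; python3 arc.py -222.44 0.07 2
```

```text
t 19.55 deg 148.1 r 0.0436 tang 15.0 rad 2.9 z 0.1653 g 0.017
-0.028,0.023,0,0,0,0, -0.058,0.044,0,0,0,0, 
end deg -230.46140913183152
```

```bash

python3 -m inch '[-0.020,0.016,0,0,0,0]' >/dev/null; python3 m.py; python3 -m inch '[0,0,0,0,0,0]' >/dev/null; python3 m.py
```

```text
t 19.63 deg 145.2 r 0.0436 tang 14.0 rad 1.3 z 0.1653 g 0.017
t 19.72 deg 144.6 r 0.0436 tang 13.7 rad 2.3 z 0.1653 g 0.017
```

```bash

python3 -m inch '[0.029,-0.033,0,0,0,0, 0.058,-0.065,0,0,0,0]' >/dev/null; python3 m.py
python3 -m inch '[0,0,0,0,0,0, 0,0,0,0,0,0, 0,0,0,0,0,0, 0,0,0,0,0,0, 0,0,0,0,0,0, 0,0,0,0,0,0]' 50 ; python3 m.py
python3 -m inch '[0,0,-0.25,0,0,0, 0,0,-0.5,0,0,0, 0,0,-0.75,0,0,0, 0,0,-1,0,0,0, 0,0,-1,0,0,0]'
python3 -m inch '[0.3,0,-0.3,0,0,0, 0.6,0,-0.6,0,0,0, 0.9,0,-0.6,0,0,0, 0.9,0,-0.6,0,0,0, 0.9,0,-0.6,0,0,0]'
python3 - <<'E'
from h import *
c=get_calibration("wrist");w=camera("wrist");b=camera("scene")
print(b.shape,w2p(c,[[.64+.0436*np.cos(np.radians(144.6)),.1255+.0436*np.sin(np.radians(144.6)),.175]]))
x=cv2.resize(b[165:285,290:410],(480,480),interpolation=cv2.INTER_CUBIC)
y=cv2.resize(w[60:340,230:410],(308,480))
save("end",np.hstack([x,y]))
E
```

```text
t 19.88 deg 146.7 r 0.0434 tang -5.5 rad 5.2 z 0.1657 g 0.017
time: 20.38
position: [0.6054, 0.1495, 0.1651]
tool_rot: [-0.055, 0.998, -0.0, 0.0]
ft_force: [0.3, -0.0, 0.1]
grip_width: 0.0467
grip_force: 0.0
t 20.38 deg 145.3 r 0.0421 tang -0.1 rad -0.2 z 0.1651 g 0.047
time: 20.8
position: [0.6079, 0.1498, 0.2497]
tool_rot: [-0.055, 0.998, -0.0, 0.004]
ft_force: [1.2, -0.8, 0.5]
grip_width: 0.0498
grip_force: 0.0
time: 21.22
position: [0.5325, 0.1416, 0.2931]
tool_rot: [-0.055, 0.998, -0.0, -0.0]
ft_force: [0.6, -0.1, 0.5]
grip_width: 0.0498
grip_force: 0.0
(400, 640, 3) [[323.47426111 273.50733091]]
```

View pics/end.png

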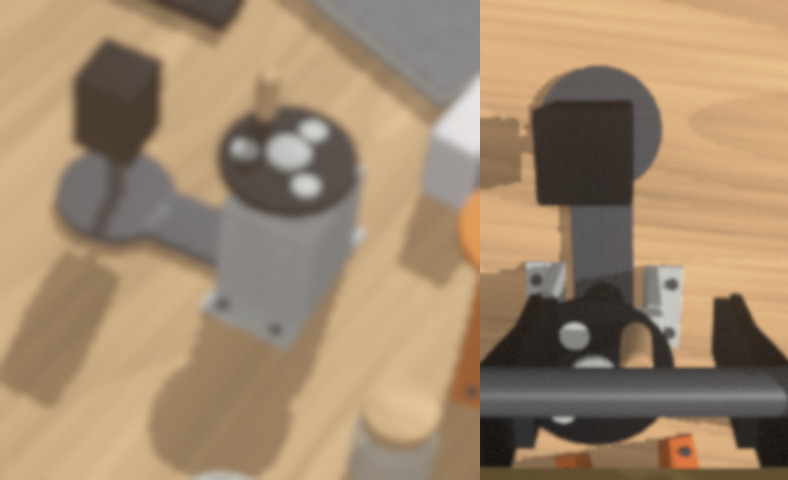

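The picture shows the lamp upright with its tongue in the clamp. The handle stands free at crop px (635,345), and nothing is disturbed. I hand it in.

```bash
python3 -c "
from rig import *
print(hand_in())"
```

```text
the job is handed in; nothing more can be done
None
```

The job is handed in with no verdict returned: the lamp's tongue is home against the back stop, the wheel is wound to about 6 N over its free run (15.0 N on the last moving reading against about 9.3 N free), the handle is released and the lamp stands upright.

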